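# Empty the pacifier pot and lock it onto its drying base

## Task

Take the mint pacifier pot by its handle or wall and tip it over the clear tray so that both pacifiers drop out into the tray, then turn the pot upright again. Fit its two orange lugs into the notches of the white drying base, push it down against the spring and twist it a quarter turn clockwise (seen from above) until it stops. Finish still gripping it there, because it springs back if it is let go, and leave the glass bowl, the tongs and the red clip where they are.

Things in the scene. Friction and masses are not known exactly. Their poses are not given: they have to be found in the camera images.
- pot: Mint-green round plastic pot, 84 mm tall, 60 mm across (straight wall from 24 to 84 mm up), 120 to 195 g, open on top, standing upright with two pacifiers inside. Wall 3 mm, inner floor 28 mm above the underside. Origin: centre of its underside; z up through the mouth, x towards its handle. Slippery inside: pieces slide out when tipped well past level, 110 to 120 degrees from upright.
- pot_rim (a point): Centre of the pot's mouth, 84 mm above its underside.
- pot_handle (a point): Middle of the pot's orange flat solid ear handle, 52 mm off the pot's axis towards its +x and 60 mm above the underside. The ear is a plate 10 mm thick (along the pot's y), from 30 to 72 mm off the axis, from 42 to 78 mm above the underside.
- pot_lug (a point): One of the two orange lugs of the pot's white bayonet foot; this one is under the handle, the other opposite. The foot is 44 mm across, from the underside to 24 mm up. The lugs lie at its very bottom along the pot's +x and -x: 12 mm wide, 10 mm tall, tips 32 mm off the axis.
- pac_yellow: Yellow pacifier, 34 mm across its shield, 28 mm long, 15 g, loose in the pot (at the start the lower one). Origin: centre of its button's outer face; z towards the teat.
- pac_blue: Pale blue pacifier, same shape, loose in the pot (at the start the upper one).
- pac_yellow_mid (a point): Middle of the yellow pacifier, inside the shield.
- pac_blue_mid (a point): Middle of the pale blue pacifier, inside the shield.
- tray: Clear acrylic tray, fixed, 200 mm in its x, 240 mm in its y, walls 4 mm thick and 28 mm high. Origin: centre of its underside.
- dock: White and grey square drying base, fixed, 92 x 92 mm, top face 38 mm high. Origin: centre of its underside, z up, x towards one notch. Inside is a black sprung plate, its top 28 mm above the work surface. Four small dogs on the plate, 4 mm tall, flank the lugs with 2.5 mm play a side and turn with them.
- dock_mouth (a point): Centre of the base's round opening, on its top face. Opening 49 mm across. The top flange is 6 mm thick and the lugs turn below it: the pot turns only when its underside is lower than 22 mm above the work surface; it first meets the plate at 28 mm, and fully down is 16 mm. The spring takes 4 N at first, 14 N fully down.
- dock_notch (a point): One of two notches in the opening's edge, 28 mm from the centre along the base's +x; the other lies opposite along -x. Each is 18 mm wide and reaches 35 mm from the centre; orange marks on the top face lie just outside them. The pot's lugs drop in through them; its handle may point to either notch.
- dock_push (a joint): How far the base's spring plate is pressed down (m): 0 free, 0.012 fully down. With the pot locked its lugs rest under the flange and it reads 0.005 or more.
- dock_turn (a joint): Angle of the base's plate (rad), growing clockwise seen from above: 0 with the lugs at the notches, stop at 1.6. A torsion spring drives it back to 0: 0.06 Nm at 0, 0.25 Nm at a quarter turn. Because of the play around the lugs it reads up to 0.1 less than the pot has turned.
- bowl: Bystander: small clear glass bowl upside down, 90 mm across, 45 mm high.
- tongs: Bystander: flat steel tongs lying on the shelf, about 160 mm long along x, 8 mm high.
- clip: Bystander: red spring-loaded plastic clip lying flat, 55 mm long, 16 mm wide, about 18 mm high.
There are look-alikes about, which are no part of the job. Leave any yellow look-alike of the pot alone.

How it is judged (in metres and radians):
On the way, in this order (a step that is already met when the one before it is completed fails the run):
1. both pacifiers have dropped into the tray out of the tipped pot (x of pac_yellow_mid in the frame of tray between -0.096 and 0.096 m and y of pac_yellow_mid in the frame of tray between -0.116 and 0.116 m and z of each of pac_yellow_mid, pac_blue_mid in the frame of tray below 0.045 m and x of pac_blue_mid in the frame of tray between -0.096 and 0.096 m and y of pac_blue_mid in the frame of tray between -0.116 and 0.116 m and angle between pot's own z axis and vertical above 0.8 rad), for 0.1 s.
2. the upright pot is pushed down in the base, not yet turned (value of joint dock_push above 0.004 m and horizontal distance between pot and dock below 0.005 m and angle between pot's own z axis and vertical below 0.12 rad and value of joint dock_turn below 0.7 rad), for 0.05 s.
At the end, for the whole second after the job is handed in: The pot is upright (within 7 degrees) and centred on the base within 5 mm, the spring plate pressed at least 4 mm and turned at least 1.3 rad (75 degrees), the fingers still gripping the pot; both pacifiers lie in the tray (x of pac_yellow_mid in the frame of tray between -0.096 and 0.096 m and y of pac_yellow_mid in the frame of tray between -0.116 and 0.116 m and z of each of pac_yellow_mid, pac_blue_mid in the frame of tray below 0.045 m and x of pac_blue_mid in the frame of tray between -0.096 and 0.096 m and y of pac_blue_mid in the frame of tray between -0.116 and 0.116 m and value of joint dock_push above 0.004 m and horizontal distance between pot and dock below 0.005 m and angle between pot's own z axis and vertical below 0.12 rad and contact force between the fingers and pot above 1 N and value of joint dock_turn above 1.3 rad); the arm keeps its last pose, push and grip.
It fails at once if the bowl is shifted more than 30 mm (distance of bowl from where it was at the start of the episode above 0.03 m).
It fails at once if the tongs is shifted more than 30 mm (distance of tongs from where it was at the start of the episode above 0.03 m).
It fails at once if the clip is shifted more than 30 mm (distance of clip from where it was at the start of the episode above 0.03 m).
It also fails if it takes over 72 s, if anything falls off the work surface, if the arm or the gripper's body presses on something with over 40 N, if the wrist force passes 120 N, or if a joint passes its speed limit or range.

## Robot

A 6-joint arm with a two-finger parallel gripper is mounted at the origin on the work surface. World frame = base frame: x ahead of the robot, y to its left, z up, the work surface at z = 0. Lengths are in mm, angles in rad, forces in N, time in s.
With the tool pointing down it reaches from about 250 to 725 mm from the base axis. Payload 9.7 kg.
Tool frame: the origin (TCP) lies midway between the tips of the shut fingers; the grasp point (between the pads) lies 19 mm behind it; z points along the fingers, y is the line along which they close (so a half turn about z gives the same grasp; the last joint's range is limited). The gripper opens to 85 mm and grips with 20 to 120 N. Pads are 22 mm wide; open, the fingers measure 114 mm over their backs; the gripper's body (76 mm by 85 mm) begins 54 mm behind the grasp point. The pads swing forward as they close: fully open they stand 13 mm farther back than shut.
Start: joints at [-1.16, 0.087, 0.176, 1.66, 0, 1.571], TCP at [219.636, -504.239, 231.284] pointing down, gripper open.
Joint ranges: [-3.13, 3.13], [-0.85, 1.81], [-1.15, 1.24], [-2.2, 2.28], [-1.44, 1.52], [-3.14, 3.14]. Speed limits (rad/s): [2.22, 2.22, 2.57, 3.14, 3.14, 3.14].

## Interface

Orientations are given as a unit quaternion [x, y, z, w].
In Python, from plant import manip, capture, get_calibration, ticket, find_in, cut_out gives the robot as it stands. The module is installed in compiled form; this text tells all that it offers.
- The arm moves only by the tool arm_command, never from a script. Its argument "steps" is a list of rows, each a list of 7 numbers: the finger opening in m, from 0 to 0.0854, then the shift along the tool's x, y, z in m, then the turn, a rotation vector about the tool's x, y, z in degrees. In form: [[grip, tx, ty, tz, rx, ry, rz], ...]. A call has 1 to 5 rows; each row is the pose to reach, as a shift and turn from the pose commanded when the call began, along the tool's axes at that moment; what a row does not reach only later rows make up. A row lasts 1/8 s, in which the tool goes at most 62.5 mm and 10.7 degrees, less where a joint would pass 70% of its speed; a pose out of reach is approached as far as the arm can. A call with a gripper value outside its range is refused whole. The fingers move at their own pace and stop on an object; the grip force is fixed at half the most. Time passes only in rows, so rows that repeat a pose let the fingers close. It gives the time, the measured TCP pose, the force, the opening and the grip force at its end, in the units of the state.
- manip.get_state(): the state, without advancing time (a new reading comes with each control period).
- capture(name): name is "scene" or "top" or "wrist"; returns the picture (420x560x3 uint8, red, green, blue); there is no depth.
- get_calibration(name): a dict with "K" (3x3 intrinsics, pixels), "rvec" (rotation vector, rad) and "tvec" (3), from world to camera coordinates, as OpenCV has them. Camera axes: x right, y down, z forward; pixel columns grow to the right and rows downward; lengths in mm; the calibration is good to about 2 mm. A picture is of the moment at which its call begins: read the wrist's pose just before it. get_calibration takes no time and is no camera call; for the wrist camera it gives the pose at the moment of the call.
- ticket.job_done(): hands the job in; it is judged then, once.
Trained networks look in the newest picture that a camera, given by its name, has taken for a name from the list of things; names that differ only in an ending like _2 or _b are one class to them, and where a whole thing is asked for, a point or a joint stands for the part that bears it (a point fixed in the world has none). Each returns a list of dicts, best first, with "confidence" (0 to 1); they miss things now and then, are a little off and sometimes report something else, mostly with a low value. They report only what shows in the picture. A call takes as long as a camera call. They do not tell look-alikes from the thing itself.
- find_in(camera, thing): "pixel" ([row, column] in pixels, amid what is visible of it).
- cut_out(camera, thing): "region" (420x560 bool, what is visible of it) and "pixel" ([row, column] in pixels, amid what is visible of it).
The state is a dict: "t": time; "joint_pos": joint angles; "dq": joint speeds; "effort": joint torques, N m; "ee_pos": TCP position; "tcp_rot": TCP orientation; "contact_force": force on the tool from outside, world axes, zero at the start; "ft_torque": the same for the moment, N m; "opening": opening from 0.0 (shut) to 1.0 (fully open); "grip_force": force on a finger pad.
Only numpy, scipy, OpenCV 4.12 (cv2) and the standard library are available. Lean on these libraries where they do the work, as an engineer would, in place of code of your own. Each camera call takes 0.05 s, during which the arm holds its last target. There are 200 camera calls.

## Working session

There is one attempt and no reset: what is moved stays moved. The work goes in short steps, Python scripts to look and compute and a tool call to move; the robot and the scene stay as the last step left them, time stands still between calls to the robot, and variables do not carry over. Pictures are saved under pics/ and viewed, at most 10 in all, crops included, and the job is handed in when it is done.

Besides the shell and the picture viewer there is one more tool, called after ">>>" as name([rows], argument=value, ...), one row to a line, values as JSON. arm_command: Moves the arm, as the interface text tells. Its arguments: {"type":"object","properties":{"steps":{"type":"array","items":{"type":"array","items":{"type":"number"}}}},"required":["steps"]}

```bash
mkdir -p pics; cat > h.py <<'E'
import numpy as np, cv2
from scipy.spatial.transform import Rotation as R
from plant import manip, capture, get_calibration, ticket, find_in, cut_out
def save(img,name,crop=None,scale=1):
    if crop: r0,r1,c0,c1=crop; img=img[r0:r1,c0:c1]
    img=cv2.resize(img,None,fx=scale,fy=scale,interpolation=cv2.INTER_CUBIC)
    cv2.imwrite('pics/'+name,cv2.cvtColor(img,cv2.COLOR_RGB2BGR))
def ray(cam,px):
    c=get_calibration(cam);K=np.array(c['K'],float);Rm=cv2.Rodrigues(np.array(c['rvec'],float))[0];t=np.array(c['tvec'],float).ravel()
    d=Rm.T@np.linalg.inv(K)@np.array([px[1],px[0],1.]);return -Rm.T@t,d
def onz(cam,px,z):
    o,d=ray(cam,px);return (o+d*(z-o[2])/d[2]).round(1)
def proj(cam,P):
    c=get_calibration(cam);return cv2.projectPoints(np.array(P,float).reshape(-1,3),np.array(c['rvec'],float),np.array(c['tvec'],float),np.array(c['K'],float),None)[0][:,0,::-1].round(1)
def tri(p1,c1,p2,c2):
    o1,d1=ray(c1,p1);o2,d2=ray(c2,p2)
    A=np.stack([d1,-d2],1);s=np.linalg.lstsq(A,o2-o1,rcond=None)[0];a=o1+s[0]*d1;b=o2+s[1]*d2
    return ((a+b)/2).round(1),np.linalg.norm(a-b).round(1)
E
python3 - <<'E'
from h import *
a=capture('scene');b=capture('top')
save(np.hstack([a,b]),'a.png',scale=0.714)
save(b,'top.png',scale=1.4)
for th in ['pot','pot_rim','pot_handle','pac_yellow','pac_blue','tray','dock','dock_mouth','dock_notch','bowl','tongs','clip']:
  for c in ['top','scene']:
    print(th,c,[(np.round(d['pixel'],0).tolist(),round(d['confidence'],2)) for d in find_in(c,th)][:4])
s=manip.get_state();print(s['t'],s['ee_pos'],s['tcp_rot'],s['opening'])
E
```

```text
pot top [([233.0, 417.0], 0.78), ([301.0, 408.0], 0.62)]
pot scene [([331.0, 133.0], 0.57), ([274.0, 95.0], 0.57)]
pot_rim top [([236.0, 417.0], 0.79), ([300.0, 409.0], 0.58), ([235.0, 413.0], 0.45)]
pot_rim scene [([276.0, 98.0], 0.9), ([336.0, 138.0], 0.74), ([149.0, 354.0], 0.42)]
pot_handle top [([241.0, 419.0], 0.79), ([300.0, 408.0], 0.67)]
pot_handle scene [([335.0, 134.0], 0.91), ([272.0, 99.0], 0.81)]
pac_yellow top []
pac_yellow scene [([323.0, 140.0], 0.17)]
pac_blue top [([235.0, 413.0], 0.5)]
pac_blue scene [([323.0, 140.0], 0.68), ([155.0, 353.0], 0.45)]
tray top [([245.0, 299.0], 0.61)]
tray scene [([233.0, 242.0], 0.92)]
dock top [([224.0, 172.0], 0.86)]
dock scene [([334.0, 133.0], 0.17)]
dock_mouth top [([222.0, 169.0], 0.57)]
dock_mouth scene [([156.0, 353.0], 0.94), ([336.0, 137.0], 0.26)]
dock_notch top [([224.0, 168.0], 0.68)]
dock_notch scene [([156.0, 354.0], 0.87)]
bowl top [([160.0, 329.0], 0.64)]
bowl scene [([329.0, 302.0], 0.9), ([334.0, 130.0], 0.65)]
tongs top [([156.0, 276.0], 0.96)]
tongs scene [([269.0, 351.0], 0.71)]
clip top []
clip scene [([225.0, 377.0], 0.69)]
1.3 [ 219.63792477 -504.25364982  231.30486235] [ 9.78974374e-01  2.03983270e-01 -2.49778097e-05  2.83885638e-05] 1.0041441343987147
```

View pics/a.png

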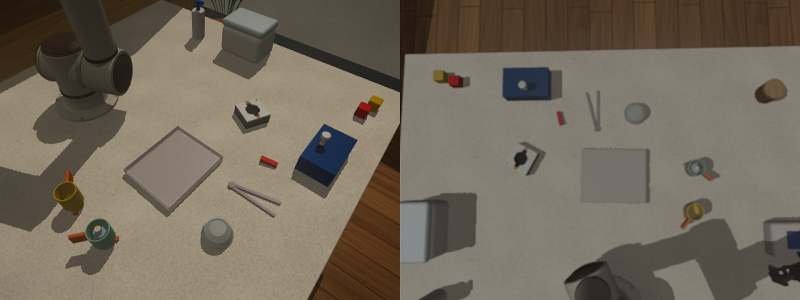

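View pics/top.png

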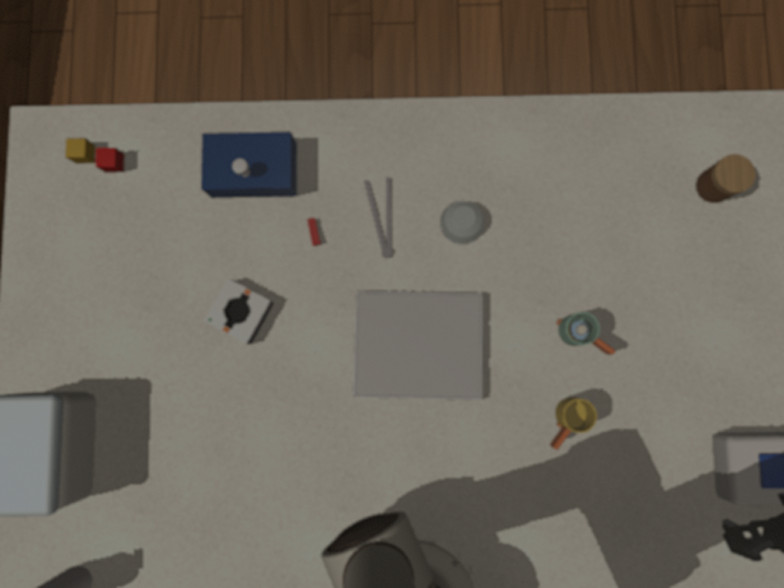

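The mint pot is at top px (234,414), with the pale blue pacifier inside and its handle pointing down-right. The yellow look-alike is at (297,411) and stays untouched. The dock is at (222,169), the tray at (245,300). Next I measure and confirm in a crop.

```bash
python3 - <<'E'
from h import *
b=capture('top');a=capture('scene')
for c,im in (('top',b),('scene',a)):
  hsv=cv2.cvtColor(im,cv2.COLOR_RGB2HSV)
  for nm,lo,hi in (('orange',(3,130,80),(14,255,255)),('mint',(70,50,40),(95,255,255)),('red',(0,140,60),(3,255,255))):
    m=cv2.inRange(hsv,lo,hi)
    n,l,st,ce=cv2.connectedComponentsWithStats(m)
    print(c,nm,[(ce[i][::-1].round(1).tolist(),int(st[i,4]),st[i,:4].tolist()) for i in range(1,n) if st[i,4]>4])
for th in ['tray','dock','dock_mouth','pot','bowl','clip','tongs']:
  for c in ['top','scene']:
    for d in cut_out(c,th)[:2]:
      r=d['region'];y,x=np.nonzero(r);bx=cv2.minAreaRect(np.stack([x,y],1).astype(np.float32))
      print(th,c,round(d['confidence'],2),np.round(d['pixel'],1),r.sum(),[np.round(v,1) for v in bx], 'corners',[onz(c,p[::-1],{'tray':28,'dock':38}.get(th,0)).tolist()[:2] for p in cv2.boxPoints(bx)])
def up(im,r0,r1,c0,c1): return cv2.resize(im[r0:r1,c0:c1],(400,400),interpolation=cv2.INTER_CUBIC)
save(np.hstack([up(b,205,265,385,445),up(b,190,255,140,205)]),'crop.png')
E
```

```text
top orange [([0.5, 65.6], 8, [63, 0, 6, 2]), ([3.5, 97.2], 127, [84, 0, 28, 8]), ([4.0, 128.7], 23, [127, 0, 4, 9]), ([4.1, 148.1], 15, [147, 1, 3, 8]), ([3.9, 281.7], 22, [280, 0, 4, 10]), ([5.6, 291.2], 40, [288, 0, 7, 14]), ([4.1, 309.3], 24, [307, 0, 6, 10]), ([0.6, 336.4], 12, [332, 0, 10, 3]), ([0.5, 350.5], 13, [346, 0, 10, 2]), ([2.5, 409.8], 8, [408, 1, 5, 4]), ([2.0, 529.8], 13, [528, 0, 5, 6]), ([2.9, 539.1], 34, [536, 0, 8, 8]), ([3.9, 557.6], 24, [556, 0, 4, 9]), ([5.6, 50.1], 16, [49, 2, 3, 9]), ([13.2, 65.1], 79, [62, 2, 7, 24]), ([36.2, 553.1], 213, [548, 3, 12, 60]), ([4.8, 170.4], 5, [170, 4, 2, 3]), ([10.6, 343.3], 128, [330, 4, 27, 18]), ([9.8, 373.1], 14, [371, 6, 5, 9]), ([8.7, 163.9], 10, [162, 8, 6, 3]), ([11.6, 301.3], 15, [300, 8, 4, 8]), ([10.4, 393.0], 8, [392, 8, 4, 6]), ([13.2, 406.7], 18, [404, 9, 5, 11]), ([13.7, 413.8], 49, [410, 8, 9, 15]), ([20.0, 94.8], 235, [83, 10, 28, 22]), ([11.0, 104.8], 5, [104, 10, 3, 3]), ([15.6, 127.6], 21, [126, 10, 4, 12]), ([12.7, 558.5], 11, [557, 10, 3, 7]), ([15.4, 49.0], 17, [48, 12, 3, 8]), ([20.3, 56.7], 32, [54, 
[... 5189 characters left out ...]
66.6, -68.7], [754.9, -157.9]]
clip top 0.41 [163.4 224.3] 132 [array([223.4, 165.1]), array([20.4,  6.5]), np.float64(77.5)] corners [[729.0, 195.4], [732.6, 177.8], [676.8, 165.6], [673.2, 183.0]]
clip scene 0.49 [224.  377.1] 197 [array([376.3, 226.3]), array([23.4,  8.9]), np.float64(21.8)] corners [[680.5, 168.5], [673.9, 193.5], [725.3, 203.5], [731.0, 178.7]]
tongs top 0.73 [154.3 274.2] 407 [array([269.5, 155.1]), array([56. , 18.1]), np.float64(88.9)] corners [[807.7, 79.3], [807.7, 29.2], [650.7, 28.0], [650.6, 77.4]]
tongs scene 0.96 [271.5 356. ] 762 [array([354.8, 273.6]), array([77.8, 22.8]), np.float64(29.4)] corners [[653.7, 17.2], [643.2, 73.5], [805.1, 85.4], [809.6, 32.4]]
```

View pics/crop.png

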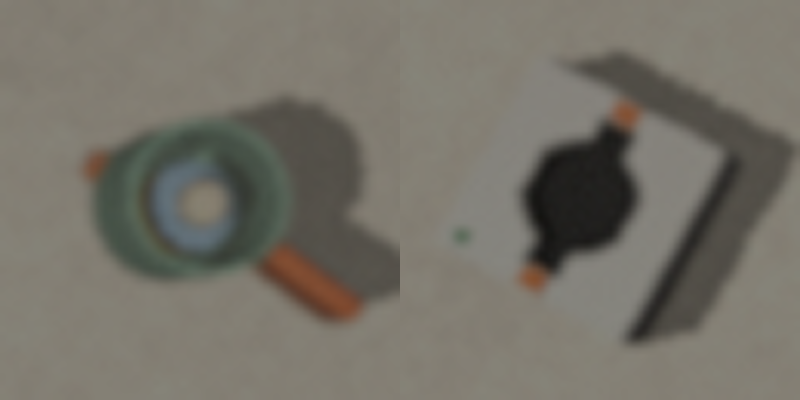

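The left crop shows the mint pot (the right one, with the blue pacifier): rim centre about px (234,415.5), handle from (243.7,426) to (250.7,438). The right crop shows the dock: orange marks at (208.7,176.9) and (235.2,161.6).

```bash
python3 - <<'E'
from h import *
print('rim',onz('top',(233.7,415.2),84))
print('handle top edge',onz('top',(243.7,426),78),onz('top',(250.7,438),78))
print('lug tip', onz('top',(229.5,399.3),8))
m=[onz('top',p,38) for p in ((208.5,176.6),(235.0,161.4))];print('marks top',m,(m[0]+m[1])/2)
m=[onz('scene',p,38) for p in ((142.4,346.),(162.9,361.2))];print('marks scene',m,(m[0]+m[1])/2)
print('scene handle',onz('scene',(329.1,106.7),70), 'lug',onz('scene',(333.7,163.3),6), 'rim net',onz('scene',(327,139),84))
print({k:(np.round(v,3) if k!='t' else v) for k,v in manip.get_state().items()})
E
```

```text
rim [ 502.5 -311.1   84. ]
handle top edge [ 477.5 -338.4   78. ] [ 459.7 -367.3   78. ]
lug tip [ 518.5 -290.8    8. ]
marks top [array([580.3, 297.9,  38. ]), array([511. , 336.9,  38. ])] [545.65 317.4   38.  ]
marks scene [array([513.3, 340.3,  38. ]), array([583.4, 301.6,  38. ])] [548.35 320.95  38.  ]
scene handle [ 468.7 -351.4   70. ] lug [ 521.2 -288.4    6. ] rim net [ 516.9 -314.1   84. ]
{'t': 2.1, 'joint_pos': array([-1.16 ,  0.087,  0.176,  1.66 ,  0.   ,  1.571]), 'dq': array([ 0.001, -0.002,  0.001,  0.   , -0.001, -0.   ]), 'effort': array([-1.0000e-03, -5.2008e+01,  4.6487e+01,  1.0000e-03, -0.0000e+00,
        0.0000e+00]), 'ee_pos': array([ 219.631, -504.245,  231.299]), 'tcp_rot': array([0.979, 0.204, 0.   , 0.   ]), 'contact_force': array([ 0.038,  0.214, -0.788]), 'ft_torque': array([-0.03 ,  0.041,  0.027]), 'grip_force': np.float64(0.0), 'opening': np.float64(1.001)}
```

```bash
cat >> h.py <<'E'
def tool(gam,al,roll=0):
    """tool z: yaw gam, al deg below level; tool y horizontal-left at roll 0"""
    g,a=np.radians([gam,al]); z=np.array([np.cos(a)*np.cos(g),np.cos(a)*np.sin(g),-np.sin(a)])
    y=np.array([-np.sin(g),np.cos(g),0]); return R.from_matrix(np.stack([np.cross(y,z),y,z],1))*R.from_euler('z',roll,degrees=True)
def plan(p,Rt,label=''):
    s=manip.get_state();R0=R.from_quat(s['tcp_rot']);d=R0.inv().apply(np.array(p)-s['ee_pos'])
    rv=np.degrees((R0.inv()*Rt).as_rotvec())
    print(label,'shift m',(d/1000).round(4).tolist(),'rot deg',rv.round(1).tolist(),'|d|',np.linalg.norm(d).round(),'|r|',np.linalg.norm(rv).round(1))
def st():
    s=manip.get_state();print('t',s['t'],'ee',np.round(s['ee_pos'],1),'q',np.round(s['joint_pos'],2),'F',np.round(s['contact_force'],1),'M',np.round(s['ft_torque'],2),'open',round(float(s['opening'])*85.4,1),'grip',round(float(s['grip_force']),1))
    return s
def tcp_for(pot,gam,al,h=60,beyond=12,back=0):
    z=tool(gam,al).as_matrix()[:,2]; return np.array([pot[0],pot[1],h])+z*(beyond-back)
E
python3 - <<'E'
from h import *
st()
T=tool(-82.5,45)
print(T.as_matrix().round(2)); p=tcp_for((502,-311),-82.5,45,back=150); print(p)
plan(p,T)
E
```

```text
t 2.1 ee [ 219.6 -504.2  231.3] q [-1.16  0.09  0.18  1.66  0.    1.57] F [ 0.   0.2 -0.8] M [-0.03  0.04  0.03] open 85.5 grip 0.0
[[-0.09  0.99  0.09]
 [ 0.7   0.13 -0.7 ]
 [-0.71  0.   -0.71]]
[ 489.26315812 -214.25408092  157.5807358 ]
 shift m [0.363, -0.1582, 0.0737] rot deg [-29.0, -38.4, -69.9] |d| 403.0 |r| 84.9
```

>>> arm_command([
  [0.085,0.05,-0.03,-0.02,-3,-4,-8],
  [0.085,0.1,-0.05,-0.02,-7,-9,-16],
  [0.085,0.15,-0.07,-0.02,-10,-13,-24],
  [0.085,0.2,-0.09,-0.02,-13,-18,-32],
  [0.085,0.25,-0.11,-0.02,-17,-22,-40],
])

```text
t: 2.72
ee_pos: [406.2, -302.1, 251.6]
tcp_rot: [0.821, 0.519, -0.153, 0.181]
contact_force: [0.6, -1.6, -0.5]
opening: 0.998
grip_force: 0.0
```

```bash
python3 - <<'E'
from h import *
st()
plan(tcp_for((502,-311),-82.5,45,back=150),tool(-82.5,45))
E
```

```text
t 2.725 ee [ 406.2 -302.1  251.6] q [-0.39 -0.18 -0.1   1.52 -0.46  1.6 ] F [ 0.6 -1.6 -0.5] M [ 0.36 -0.06  0.03] open 85.3 grip 0.0
 shift m [0.1457, 0.0277, 0.0381] rot deg [-11.9, -16.0, -29.8] |d| 153.0 |r| 35.8
```

>>> arm_command([
  [0.085,0.04,0.007,0.01,-3,-4,-7],
  [0.085,0.08,0.014,0.02,-6,-8,-15],
  [0.085,0.12,0.02,0.03,-9,-12,-22],
  [0.085,0.146,0.028,0.038,-11.9,-16,-29.8],
  [0.085,0.146,0.028,0.038,-11.9,-16,-29.8],
])

```text
t: 3.35
ee_pos: [488.2, -214.2, 155.3]
tcp_rot: [0.61, 0.695, -0.252, 0.285]
contact_force: [0.4, 0.1, -0.2]
opening: 0.996
grip_force: 0.0
```

```bash
python3 - <<'E'
from h import *
st()
w=capture('wrist');b=capture('top');save(np.hstack([w,b[190:330,360:547].repeat(3,0).repeat(3,1)[:420,:560]]),'w1.png',scale=0.714)
for th in ['pot','pot_rim','pot_handle','pot_lug','pac_blue']:
    print(th,[(np.round(d['pixel'],1).tolist(),round(d['confidence'],2)) for d in find_in('wrist',th)][:3])
th=np.radians(-127.5);P=np.array([502,-311,0.])
f=lambda r,z:P+[r*np.cos(th),r*np.sin(th),z]
print('pred rim,handle,lug,pot mid',proj('wrist',[f(0,84),f(52,60),f(30,5),f(0,42),f(72,78),f(30,78),f(-32,5)]).tolist())
E
```

```text
t 3.35 ee [ 488.2 -214.2  155.3] q [-0.03 -0.18 -0.39  1.2  -0.77  1.34] F [ 0.4  0.1 -0.2] M [ 0.61  0.09 -0.01] open 85.0 grip 0.0
pot [([160.4, 83.4], 0.8), ([186.9, 272.7], 0.55)]
pot_rim [([158.9, 82.7], 0.6), ([187.4, 277.2], 0.55)]
pot_handle [([186.0, 275.8], 0.93), ([159.6, 86.3], 0.69)]
pot_lug [([184.9, 275.4], 0.84), ([157.5, 84.3], 0.65)]
pac_blue [([214.3, 279.6], 0.59)]
pred rim,handle,lug,pot mid [[216.2, 279.3], [211.4, 242.0], [156.9, 258.3], [175.2, 279.1], [234.0, 228.5], [220.9, 256.2], [127.1, 303.8]]
```

View pics/w1.png

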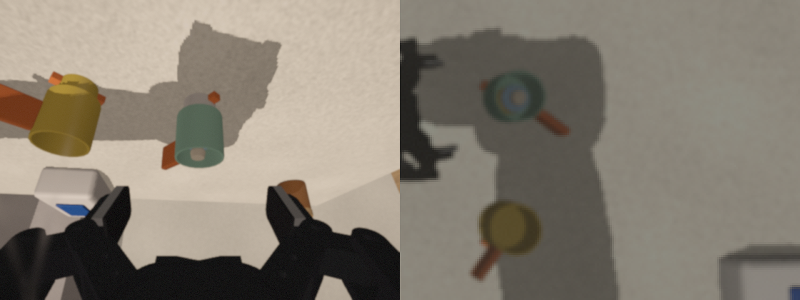

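The wrist view agrees with the prediction: rim at about (217,279), handle tip (235,228), far lug (137,300). The yellow look-alike is at left (160,85). One quick refinement by colour before the grasp.

```bash
python3 - <<'E'
from h import *
from scipy.optimize import least_squares
w=capture('wrist');hsv=cv2.cvtColor(w,cv2.COLOR_RGB2HSV)
m=cv2.inRange(hsv[:,190:340],(3,130,60),(14,255,255))
n,l,s,ce=cv2.connectedComponentsWithStats(m)
print([(ce[i][::-1].round(1)+[0,190],s[i].tolist()) for i in range(1,n) if s[i,4]>15])
print('px mint',hsv[190,280])
mm=cv2.inRange(hsv[:,190:340],(60,60,30),(100,255,255));n,l,s,ce=cv2.connectedComponentsWithStats(mm);i=1+s[1:,4].argmax();print('mint box',s[i],ce[i]+[190,0])
ys,xs=np.nonzero(l==i)
for r in range(150,235,8):
  c=xs[ys==r]
  if len(c):print(r,c.min()+190,c.max()+190,end='; ')
# model
def mod(x,y,th):
  th=np.radians(th);f=lambda r,t,z:[x+r*np.cos(th)-t*np.sin(th),y+r*np.sin(th)+t*np.cos(th),z]
  return proj('wrist',[f(-29,0,8),f(72,0,78),f(72,0,42)]+[f(30*np.cos(a),30*np.sin(a),z) for z in (84,24) for a in np.linspace(0,2*np.pi,72)])
p=mod(502,-311,-127.5);print('model lug,tips',p[:3].tolist(),'rim box',p[3:75].min(0),p[3:75].max(0),'bot',p[75:].min(0),p[75:].max(0))
p=mod(502,-306,-127.5);print('y+5: ',p[:3].tolist(),'rim box',p[3:75].min(0),p[3:75].max(0),'bot',p[75:].min(0),p[75:].max(0))
E
```

```text
[(array([130.9, 298.6]), [101, 123, 16, 17, 197]), (array([214.9, 236.2]), [37, 194, 23, 39, 557])]
px mint [ 58  40 102]Traceback (most recent call last):
  File "<stdin>", line 8, in <module>
ValueError: attempt to get argmax of an empty sequence
```

```bash
python3 - <<'E'
from h import *
w=capture('wrist');hsv=cv2.cvtColor(w,cv2.COLOR_RGB2HSV)
mm=cv2.inRange(hsv[:,190:340],(50,30,30),(100,255,255));n,l,s,ce=cv2.connectedComponentsWithStats(mm);i=1+s[1:,4].argmax();print('mint box',s[i],ce[i]+[190,0])
ys,xs=np.nonzero(l==i)
for r in range(145,240,8):
  c=xs[ys==r]
  if len(c):print(r,c.min()+190,c.max()+190,end='; ')
def mod(x,y,th):
  th=np.radians(th);f=lambda r,t,z:[x+r*np.cos(th)-t*np.sin(th),y+r*np.sin(th)+t*np.cos(th),z]
  return proj('wrist',[f(-29,0,7),f(51,0,60),f(72,0,78),f(72,0,42)]+[f(30*np.cos(a),30*np.sin(a),z) for z in (84,24) for a in np.linspace(0,2*np.pi,72)])
for a in ((502,-311,-127.5),(502,-306,-127.5),(502,-311,-123.5)):
  p=mod(*a);print('model',p[:4].tolist(),'rim box',p[4:76].min(0),p[4:76].max(0),'bot',p[76:].min(0),p[76:].max(0))
E
```

```text
mint box [  56  141   67   89 4794] [278.7889028  183.81664581]
145 259 298; 153 250 307; 161 248 309; 169 248 309; 177 247 310; 185 247 310; 193 247 311; 201 246 311; 209 246 312; 217 246 311; 225 256 301; model [[131.0, 301.5], [211.6, 242.7], [234.5, 228.5], [203.0, 230.9]] rim box [199.3 244. ] [231.2 314.7] bot [138.7 247.1] [177.5 311.1]
model [[127.2, 302.6], [209.2, 242.9], [232.4, 228.4], [200.7, 230.9]] rim box [196.1 244.2] [229.  316.1] bot [134.9 247.4] [174.7 312.3]
model [[129.9, 300.0], [212.7, 245.6], [235.8, 232.6], [204.6, 234.8]] rim box [199.4 244. ] [231.2 314.7] bot [138.8 247.2] [177.5 311.1]
```

```bash
python3 - <<'E'
from h import *
plan(tcp_for((502,-311),-82.5,45),tool(-82.5,45))
E
```

```text
shift m [0.0012, 0.0012, 0.149] rot deg [-0.1, -0.2, -0.3] |d| 149.0 |r| 0.4
```

>>> arm_command([
  [0.085,0.001,0.001,0.04,0,0,0],
  [0.085,0.001,0.001,0.08,0,0,0],
  [0.085,0.001,0.001,0.12,0,0,0],
  [0.085,0.001,0.001,0.149,0,0,0],
  [0.085,0.001,0.001,0.149,0,0,0],
])

```text
t: 4.42
ee_pos: [501.4, -319.9, 49.3]
tcp_rot: [0.612, 0.694, -0.252, 0.285]
contact_force: [-0.3, 0.4, -0.2]
opening: 0.996
grip_force: 0.0
```

>>> arm_command([
  [0.06,0,0,0,0,0,0],
  [0.05,0,0,0,0,0,0],
  [0.04,0,0,0,0,0,0],
  [0.04,0,0,0,0,0,0],
  [0.04,0,0,0,0,0,0],
])

```text
t: 5.05
ee_pos: [503.9, -318.9, 52.7]
tcp_rot: [0.611, 0.693, -0.251, 0.287]
contact_force: [-2.2, 2.4, 6.2]
opening: 0.68
grip_force: 64.7
```

```bash
python3 - <<'E'
from h import *
st();w=capture('wrist');b=capture('scene');save(np.hstack([w,b]),'w2.png',scale=0.714)
s=manip.get_state();plan(s['ee_pos']+[0,0,150],R.from_quat(s['tcp_rot']))
E
```

```text
t 5.05 ee [ 503.9 -318.9   52.7] q [-0.24 -0.1  -0.54  0.78 -0.72  1.07] F [-2.2  2.4  6.2] M [ 0.05  0.15 -0.16] open 58.1 grip 64.7
 shift m [-0.1058, 0.0004, -0.1063] rot deg [0.0, 0.0, 0.0] |d| 150.0 |r| 0.0
```

View pics/w2.png

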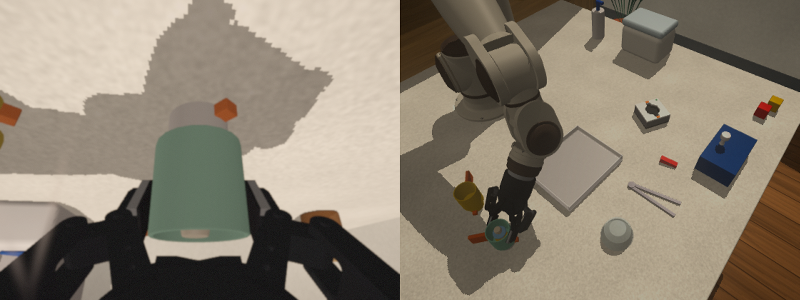

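>>> arm_command([
  [0.04,-0.03,0,-0.03,0,0,0],
  [0.04,-0.06,0,-0.06,0,0,0],
  [0.04,-0.08,0,-0.08,0,0,0],
  [0.04,-0.08,0,-0.08,0,0,0],
])

```text
t: 5.65
ee_pos: [504.1, -319.2, 166.8]
tcp_rot: [0.611, 0.693, -0.25, 0.288]
contact_force: [0.2, -0.8, -2.1]
opening: 0.68
grip_force: 65.0
```

```bash
python3 - <<'E'
from h import *
st()
ax=np.array([-np.cos(np.pi/4),0,-np.sin(np.pi/4)])
def tipped(g,al,roll):
    T=tool(g,al,roll);u=T.apply(ax);return T,u
T,u=tipped(-40,0,-131);print('axis',u.round(2),np.degrees(np.arccos(u[2])))
T,u=tipped(-40,0,131);print('axis+',u.round(2),np.degrees(np.arccos(u[2])))
plan([480,-60,150],tool(-40,45),'upright over tray')
E
```

```text
t 5.65 ee [ 504.1 -319.2  166.8] q [-0.25 -0.17 -0.38  1.02 -0.71  1.07] F [ 0.2 -0.8 -2.1] M [0.86 0.   0.02] open 58.0 grip 65.0
axis [-0.2   0.86 -0.46] 117.63930015381712
axis+ [-0.88  0.05 -0.46] 117.63930015381712
upright over tray shift m [0.1963, 0.0089, -0.1716] rot deg [-30.0, -0.0, -30.4] |d| 261.0 |r| 42.7
```

>>> arm_command([
  [0.04,0.04,0.002,-0.034,-6,0,-6],
  [0.04,0.08,0.004,-0.069,-12,0,-12],
  [0.04,0.12,0.006,-0.103,-18,0,-18],
  [0.04,0.16,0.008,-0.137,-24,0,-24],
  [0.04,0.196,0.009,-0.172,-30,0,-30.4],
])

```text
t: 6.28
ee_pos: [477.8, -58.2, 145.6]
tcp_rot: [0.314, 0.87, -0.13, 0.357]
contact_force: [-0.1, 0.5, -2.1]
opening: 0.684
grip_force: 65.7
```

```bash
python3 - <<'E'
from h import *
s=st();print(R.from_quat(s['tcp_rot']).as_matrix().round(2).tolist())
plan([485,-80,135],tool(-40,25,-45),'t1')
plan([485,-80,125],tool(-40,0,-90),'t2')
E
```

```text
t 6.275 ee [477.8 -58.2 145.6] q [ 0.21 -0.68 -0.78  0.93 -0.59  0.74] F [-0.1  0.5 -2.1] M [ 0.54  0.65 -0.02] open 58.4 grip 65.7
[[-0.55, 0.64, 0.54], [0.45, 0.77, -0.45], [-0.7, -0.0, -0.71]]
t1 shift m [-0.0063, -0.0121, 0.0212] rot deg [8.1, -19.2, -44.2] |d| 25.0 |r| 48.9
t2 shift m [0.0007, -0.0121, 0.0283] rot deg [35.6, -35.3, -84.6] |d| 31.0 |r| 98.3
```

```bash
python3 - <<'E'
from h import *
s=manip.get_state();print(tool(-75,0,-131).apply([-.707,0,-.707]).round(2))
plan([475,-90,140],tool(-55,25,-45),'t1')
E
```

```text
[ 0.33  0.82 -0.46]
t1 shift m [-0.0089, -0.0262, 0.0168] rot deg [19.5, -14.1, -35.3] |d| 32.0 |r| 42.8
```

>>> arm_command([
  [0.04,-0.002,-0.005,0.003,4,-3,-7],
  [0.04,-0.004,-0.01,0.006,8,-6,-14],
  [0.04,-0.006,-0.015,0.01,12,-8,-21],
  [0.04,-0.008,-0.02,0.013,16,-11,-28],
  [0.04,-0.009,-0.026,0.017,19.5,-14.1,-35.3],
])

```text
t: 6.9
ee_pos: [476.0, -91.6, 140.7]
tcp_rot: [0.074, 0.839, -0.414, 0.344]
contact_force: [-1.0, 0.4, -1.6]
opening: 0.682
grip_force: 65.7
```

```bash
python3 - <<'E'
from h import *
s=st()
plan([475,-95,130],tool(-70,8,-90),'t2')
E
```

```text
t 6.9 ee [476.  -91.6 140.7] q [ 0.35 -0.56 -0.88  0.75 -1.07  0.23] F [-1.   0.4 -1.6] M [0.97 0.66 0.01] open 58.2 grip 65.7
t2 shift m [0.0081, 0.0043, 0.0065] rot deg [21.3, 6.9, -40.1] |d| 11.0 |r| 45.9
```

```bash
python3 - <<'E'
from h import *
plan([515,-100,140],tool(-48,8,-88),'t2')
E
```

```text
t2 shift m [-0.0276, 0.011, 0.0267] rot deg [13.0, -13.5, -44.5] |d| 40.0 |r| 48.3
```

>>> arm_command([
  [0.04,-0.006,0.002,0.006,3,-3,-9],
  [0.04,-0.012,0.004,0.012,6,-6,-18],
  [0.04,-0.018,0.007,0.018,9,-9,-27],
  [0.04,-0.024,0.01,0.024,12,-12,-36],
  [0.04,-0.0276,0.011,0.0267,13,-13.5,-44.5],
])

```text
t: 7.52
ee_pos: [525.9, -92.4, 146.3]
tcp_rot: [-0.238, 0.723, -0.599, 0.247]
contact_force: [0.3, 0.3, -3.8]
opening: 0.683
grip_force: 65.7
```

```bash
python3 - <<'E'
from h import *
s=st();u=R.from_quat(s['tcp_rot']).apply([-.707,0,-.707]);print(u.round(2),np.degrees(np.arccos(u[2])))
plan([515,-100,130],tool(-48,0,-131),'t3')
E
```

```text
t 7.525 ee [525.9 -92.4 146.3] q [ 0.34 -0.53 -1.15 -0.2  -1.17 -1.11] F [ 0.3  0.3 -3.8] M [ 1.08  0.96 -0.06] open 58.4 grip 65.7
[0.09 0.98 0.16] 80.59753920775435
t3 shift m [0.0143, 0.0153, 0.0013] rot deg [9.4, 1.7, -45.2] |d| 21.0 |r| 46.2
```

```bash
python3 - <<'E'
from h import *
for g,al,ro in ((-40,18,-160),(-45,18,-165),(-45,12,-150)):
  u=tool(g,al,ro).apply([-.707,0,-.707]);print(g,al,ro,u.round(2),np.degrees(np.arccos(u[2])).round(1)); plan([530,-90,145],tool(g,al,ro))
E
```

```text
-40 18 -160 [-0.52  0.75 -0.41] 114.4
 shift m [-0.0046, 0.0015, 0.001] rot deg [-2.7, -13.4, -76.0] |d| 5.0 |r| 77.3
-45 18 -165 [-0.5   0.75 -0.43] 115.5
 shift m [-0.0046, 0.0015, 0.001] rot deg [-5.2, -9.3, -80.0] |d| 5.0 |r| 80.7
-45 12 -150 [-0.33  0.83 -0.45] 116.9
 shift m [-0.0046, 0.0015, 0.001] rot deg [-0.5, -5.4, -64.9] |d| 5.0 |r| 65.1
```

>>> arm_command([
  [0.04,-0.001,0,0,0,-2,-9],
  [0.04,-0.002,0,0,0,-4,-18],
  [0.04,-0.003,0.001,0,-1,-6,-27],
  [0.04,-0.004,0.001,0,-1,-8,-36],
  [0.04,-0.005,0.002,0.001,-2,-9,-45],
])

```text
t: 8.15
ee_pos: [537.2, -85.3, 148.5]
tcp_rot: [0.546, -0.57, 0.612, -0.046]
contact_force: [0.0, -0.9, -0.7]
opening: 0.681
grip_force: 65.7
```

```bash
python3 - <<'E'
from h import *
s=st();u=R.from_quat(s['tcp_rot']).apply([-.707,0,-.707]);print(u.round(2),np.degrees(np.arccos(u[2])))
plan([530,-90,145],tool(-40,18,-160),'t4')
E
```

```text
t 8.15 ee [537.2 -85.3 148.5] q [ 0.29 -0.67 -1.15 -0.03 -0.97 -1.88] F [ 0.  -0.9 -0.7] M [0.86 0.93 0.01] open 58.2 grip 65.7
[-0.23  0.94 -0.26] 105.11361059843459
t4 shift m [0.0039, 0.0083, -0.0013] rot deg [-0.7, -4.1, -31.0] |d| 9.0 |r| 31.3
```

>>> arm_command([
  [0.04,0.001,0,0,0,-1,-8],
  [0.04,0.002,0,0,0,-2,-16],
  [0.04,0.002,0,0,0,-3,-24],
  [0.04,0.002,0,0,0,-4,-31],
  [0.04,0.002,0,0,0,-4,-31],
])

```text
t: 8.78
ee_pos: [536.1, -86.9, 149.3]
tcp_rot: [0.698, -0.403, 0.583, 0.098]
contact_force: [-0.1, 0.2, -0.9]
opening: 0.68
grip_force: 65.7
```

```bash
python3 - <<'E'
from h import *
s=st();u=R.from_quat(s['tcp_rot']).apply([-.707,0,-.707]);print(u.round(2),np.degrees(np.arccos(u[2])))
a=capture('scene');b=capture('top');save(np.hstack([a[150:360,60:340],b[150:360,200:480]]),'tip.png',scale=1.42)
for c in('scene','top'):
  for th in ['pac_yellow','pac_blue','pot']:
    print(c,th,[(np.round(d['pixel'],1).tolist(),round(d['confidence'],2),onz(c,d['pixel'],20).tolist()) for d in find_in(c,th)][:2])
E
```

```text
t 8.775 ee [536.1 -86.9 149.3] q [ 0.26 -0.73 -1.13  0.1  -0.89 -2.39] F [-0.1  0.2 -0.9] M [0.73 0.9  0.05] open 58.1 grip 65.7
[-0.52  0.75 -0.42] 114.78513817900146
scene pac_yellow [([216.5, 261.1], 0.67, [490.4, 30.1, 20.0])]
scene pac_blue [([250.3, 267.0], 0.52, [559.4, -30.1, 20.0]), ([155.2, 354.0], 0.34, [546.9, 330.6, 20.0])]
scene pot [([274.3, 96.1], 0.72, [324.5, -296.1, 20.0]), ([229.3, 235.9], 0.67, [470.3, -32.2, 20.0])]
top pac_yellow [([238.8, 284.3], 0.43, [497.5, 15.5, 20.0])]
top pac_blue [([215.7, 299.4], 0.62, [558.2, -25.4, 20.0])]
top pot [([298.7, 407.5], 0.92, [338.0, -301.5, 20.0]), ([213.3, 325.4], 0.82, [563.6, -94.5, 20.0])]
```

View pics/tip.png

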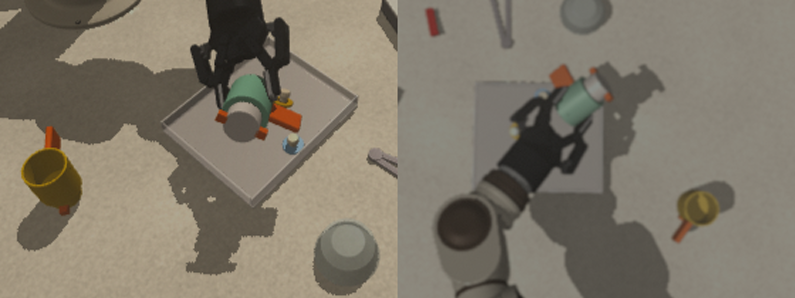

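The tray holds both pacifiers: yellow at scene px (216,261), about (494,22) mm, and blue at (250,267), about (559,−28) mm. Now I lift and turn the pot upright.

```bash
python3 - <<'E'
from h import *
plan([545,-70,220],tool(-40,18,-115),'r1')
E
```

```text
r1 shift m [0.0545, -0.04, -0.0248] rot deg [-0.7, -0.1, 44.6] |d| 72.0 |r| 44.6
```

>>> arm_command([
  [0.04,0.013,-0.01,-0.006,0,0,5],
  [0.04,0.026,-0.02,-0.012,0,0,15],
  [0.04,0.04,-0.03,-0.018,0,0,25],
  [0.04,0.0545,-0.04,-0.025,0,0,35],
  [0.04,0.0545,-0.04,-0.025,-1,0,44.6],
])

```text
t: 9.8
ee_pos: [545.3, -69.7, 222.3]
tcp_rot: [-0.489, 0.645, -0.574, 0.128]
contact_force: [-0.1, -0.7, -1.8]
opening: 0.675
grip_force: 65.7
```

```bash
python3 - <<'E'
from h import *
st()
plan([545,-20,220],tool(-35,27,-68),'r2')
E
```

```text
t 9.8 ee [545.3 -69.7 222.3] q [ 0.3  -0.73 -0.97  0.31 -0.93 -1.55] F [-0.1 -0.7 -1.8] M [0.81 0.84 0.01] open 57.7 grip 65.7
r2 shift m [-0.0393, -0.0046, -0.0301] rot deg [-9.1, -5.2, 44.5] |d| 50.0 |r| 45.7
```

>>> arm_command([
  [0.04,-0.008,-0.001,-0.006,-2,-1,9],
  [0.04,-0.016,-0.002,-0.012,-4,-2,18],
  [0.04,-0.024,-0.003,-0.018,-6,-3,27],
  [0.04,-0.032,-0.004,-0.024,-8,-4,36],
  [0.04,-0.039,-0.005,-0.03,-9,-5,44.5],
])

```text
t: 10.42
ee_pos: [544.8, -20.1, 218.5]
tcp_rot: [-0.242, 0.818, -0.41, 0.323]
contact_force: [0.2, -0.8, -1.8]
opening: 0.683
grip_force: 65.7
```

```bash
python3 - <<'E'
from h import *
st()
plan([545,60,220],tool(-20,36,-30),'r3')
E
```

```text
t 10.425 ee [544.8 -20.1 218.5] q [ 0.36 -0.68 -0.83  0.59 -0.83 -0.6 ] F [ 0.2 -0.8 -1.8] M [ 0.67  0.91 -0.03] open 58.3 grip 65.7
r3 shift m [-0.0535, 0.0425, -0.0417] rot deg [-15.4, -4.1, 30.0] |d| 80.0 |r| 34.0
```

>>> arm_command([
  [0.04,-0.013,0.01,-0.01,-4,-1,7],
  [0.04,-0.026,0.02,-0.02,-8,-2,15],
  [0.04,-0.04,0.03,-0.03,-12,-3,22],
  [0.04,-0.0535,0.0425,-0.0417,-15.4,-4,30],
])

```text
t: 10.92
ee_pos: [544.9, 60.1, 219.8]
tcp_rot: [-0.077, 0.888, -0.192, 0.41]
contact_force: [0.3, 0.0, -1.3]
opening: 0.681
grip_force: 65.7
```

```bash
python3 - <<'E'
from h import *
st()
plan([545,160,220],tool(0,44,-5),'r4')
E
```

```text
t 10.925 ee [544.9  60.1 219.8] q [ 0.4  -0.68 -0.75  0.72 -0.58 -0.02] F [ 0.3  0.  -1.3] M [0.4  0.9  0.02] open 58.2 grip 65.7
r4 shift m [-0.0297, 0.0912, -0.0277] rot deg [-17.0, 2.8, 11.9] |d| 100.0 |r| 21.0
```

>>> arm_command([
  [0.04,-0.01,0.03,-0.01,-6,1,4],
  [0.04,-0.02,0.06,-0.02,-12,2,8],
  [0.04,-0.03,0.091,-0.028,-17,3,12],
])

```text
t: 11.3
ee_pos: [544.7, 160.4, 220.1]
tcp_rot: [-0.04, 0.921, -0.017, 0.388]
contact_force: [0.4, -0.5, -2.0]
opening: 0.68
grip_force: 65.7
```

```bash
python3 - <<'E'
from h import *
st()
plan(tcp_for((547,319),15.6,45,h=150),tool(15.6,45),'above dock')
E
```

```text
t 11.3 ee [544.7 160.4 220.1] q [ 0.44 -0.61 -0.64  0.79 -0.31  0.23] F [ 0.4 -0.5 -2. ] M [0.03 0.83 0.03] open 58.0 grip 65.7
above dock shift m [0.0348, 0.1646, 0.0623] rot deg [-11.1, 0.2, -6.0] |d| 179.0 |r| 12.6
```

>>> arm_command([
  [0.04,0.005,0.04,0.01,-3,0,-2],
  [0.04,0.01,0.08,0.015,-6,0,-3],
  [0.04,0.015,0.12,0.025,-9,0,-5],
  [0.04,0.02,0.165,0.035,-11,0,-6],
  [0.04,0.02,0.165,0.035,-11,0,-6],
])

```text
t: 11.92
ee_pos: [545.0, 323.4, 167.4]
tcp_rot: [-0.127, 0.915, 0.049, 0.38]
contact_force: [-1.2, -0.8, -1.5]
opening: 0.679
grip_force: 65.7
```

```bash
python3 - <<'E'
from h import *
s=st();print(R.from_quat(s['tcp_rot']).as_matrix().round(3).tolist())
w=capture('wrist');a=capture('scene');b=capture('top')
save(np.vstack([np.hstack([a[70:180,290:440],b[170:280,100:250]]).repeat(2,0).repeat(2,1),cv2.resize(w,(600,450))[:360]]),'d1.png')
for c,im in (('scene',a),('top',b),('wrist',w)):
  m=cv2.inRange(cv2.cvtColor(im,cv2.COLOR_RGB2HSV),(3,120,60),(14,255,255));n,l,q,ce=cv2.connectedComponentsWithStats(m)
  print(c,[(ce[i][::-1].round(1).tolist(),q[i].tolist()) for i in range(1,n) if q[i,4]>4 and (c=='wrist' or (100<ce[i][1]<300 and 120<ce[i][0]<420))])
  print([(x['pixel'],x['confidence']) for x in find_in(c,'dock_mouth')[:2]])
E
```

```text
t 11.925 ee [545.  323.4 167.4] q [ 0.66 -0.42 -0.62  0.62 -0.27  0.27] F [-1.2 -0.8 -1.5] M [-0.23  0.81  0.05] open 58.0 grip 65.7
[[-0.679, -0.27, 0.682], [-0.196, 0.963, 0.186], [-0.707, -0.007, -0.707]]
scene [([119.6, 370.3], [364, 108, 14, 24, 228]), ([132.5, 360.9], [358, 130, 7, 6, 36]), ([142.3, 345.9], [344, 141, 5, 4, 14]), ([163.0, 361.3], [359, 162, 5, 3, 13]), ([220.1, 372.4], [368, 218, 10, 5, 12]), ([228.0, 373.7], [364, 221, 24, 14, 87]), ([225.9, 384.5], [379, 223, 10, 8, 14])]
[([155.3, 354.3], 0.87)]
top [([201.0, 162.5], [156, 193, 14, 17, 112]), ([208.2, 176.2], [175, 207, 3, 3, 6])]
[([219.9, 178.8], 0.77)]
wrist [([42.2, 319.5], [310, 33, 20, 19, 214]), ([112.2, 235.5], [228, 107, 16, 11, 103]), ([135.9, 85.0], [82, 135, 7, 2, 7]), ([154.1, 315.4], [300, 138, 32, 33, 724]), ([146.2, 111.4], [109, 141, 6, 11, 16]), ([147.5, 89.5], [87, 145, 6, 6, 6]), ([151.6, 108.1], [107, 149, 4, 6, 7]), ([160.1, 101.4], [97, 156, 10, 9, 13]), ([164.3, 114.4], [108, 161, 12, 5, 15]), ([235.0, 377.0], [375, 235, 5, 1, 5]), ([240.0, 362.0], [360, 238, 5, 5, 5]), ([256.7, 385.9], [370, 240, 25, 26, 77]), ([327.7, 204.7], [203, 323, 4, 9, 26])]
[([62.9, 275.2], 0.57)]
```

View pics/d1.png

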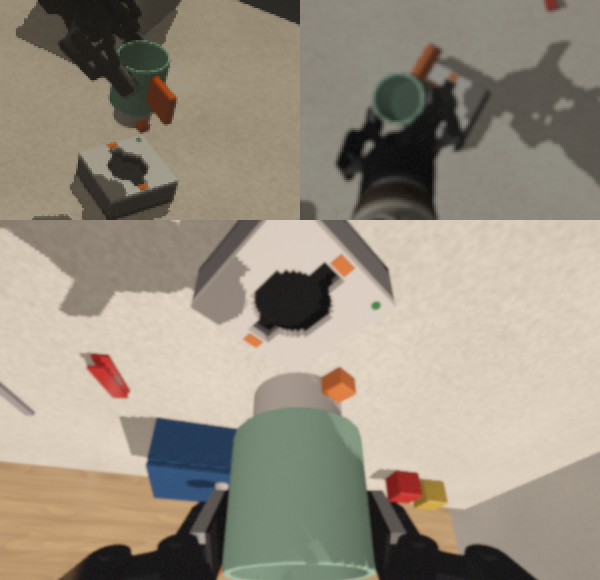

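```bash
cat > fit.py <<'E'
from h import *
from scipy.optimize import least_squares
def comps(im,lo,hi,win):
    r0,r1,c0,c1=win;m=cv2.inRange(cv2.cvtColor(im,cv2.COLOR_RGB2HSV)[r0:r1,c0:c1],lo,hi)
    n,l,q,ce=cv2.connectedComponentsWithStats(m);i=1+q[1:,4].argmax();x,y,w,h,a=q[i]
    return np.array([y+r0,x+c0,y+r0+h-1,x+c0+w-1],float),ce[i][::-1]+[r0,c0],a
def potpts(p):
    x,y,z,yaw,tilt,gam=p
    # tilt about tool-y-direction (horizontal axis perpendicular to gam)
    ax=np.array([-np.sin(np.radians(gam)),np.cos(np.radians(gam)),0])
    Rr=R.from_rotvec(np.radians(tilt)*ax)*R.from_euler('z',yaw,degrees=True)
    return lambda L:Rr.apply(np.array(L,float))+[x,y,z]
A=np.linspace(0,2*np.pi,60)
wall=[(30*np.cos(a),30*np.sin(a),z) for z in (24,84) for a in A]
lugm=[(s,t,z) for s in (-22,-32) for t in (-6,6) for z in (0,10)]
lugp=[(s,t,z) for s in (22,32) for t in (-6,6) for z in (0,10)]
ear=[(s,t,z) for s in (30,72) for t in (-5,5) for z in (42,78)]
def bb(cam,P): q=proj(cam,P);return np.r_[q.min(0),q.max(0)]
E
python3 - <<'E'
from fit import *
w=capture('wrist');a=capture('scene');b=capture('top')
mint=((50,30,25),(100,255,255));org=((3,120,60),(14,255,255))
obs={}
for nm,im,c,win in (('w',w,mint,(130,420,200,350)),('s',a,mint,(80,140,330,385)),('t',b,mint,(195,245,125,165))):
    obs[nm]=comps(im,*c,win);print(nm,obs[nm])
for nm,im,win in (('lw',w,(125,180,280,345)),('ls',a,(126,138,350,370)),('es',a,(105,140,362,385)),('et',b,(190,212,155,170))):
    obs[nm]=comps(im,*org,win);print(nm,obs[nm])
gam=15.6
def res(p):
    f=potpts([*p,gam]);r=[]
    r+=list((bb('wrist',f(wall))-obs['w'][0])[[1,3]])+[(bb('wrist',f(wall))-obs['w'][0])[0]]
    r+=list(bb('wrist',f(lugm))-obs['lw'][0])
    r+=list((bb('scene',f(ear))-obs['es'][0])*2)
    r+=list((bb('top',f(ear))-obs['et'][0])[[0,2,3]]*2)
    r+=list((bb('top',f(wall))-obs['t'][0])*1)
    return np.array(r)
s=least_squares(res,[547,319,95,-29,0],loss='soft_l1');print('pot x y z yaw tilt',s.x.round(1));print(res(s.x).round(1).tolist())
m=[onz('wrist',q,38) for q in ((42.2,319.5),(112.2,235.5))];d=m[0]-m[1]
print('dock wrist',m,(m[0]+m[1])/2,np.degrees(np.arctan2(d[1],d[0])),np.linalg.norm(d))
st()
E
```

```text
w (array([176., 206., 337., 349.]), array([261.54089552, 277.36303483]), np.int32(20100))
s (array([ 90., 345., 126., 374.]), array([105.23385689, 359.67888307]), np.int32(573))
t (array([207., 137., 233., 162.]), array([219.29710145, 149.6576087 ]), np.int32(552))
lw (array([138., 300., 170., 331.]), array([154.11218837, 315.47229917]), np.int32(722))
ls (array([129., 358., 135., 364.]), array([132.22222222, 361.11111111]), np.int32(36))
es (array([108., 364., 131., 377.]), array([119.27510917, 370.38864629]), np.int32(229))
et (array([192., 157., 209., 169.]), array([200.53097345, 162.83185841]), np.int32(113))
pot x y z yaw tilt [547. 319.  95. -29.   0.]
[3.5, -11.1, -32.4, -26.8, -4.2, -24.7, -5.7, 16.8, -1.8, 21.4, 5.0, -7.8, -2.8, 9.2, -4.0, 1.6, -2.5, 9.5]
dock wrist [array([514.4, 337.4,  38. ]), array([586.5, 297.3,  38. ])] [550.45 317.35  38.  ] 150.91841413719428 82.50103029659691
t 12.375 ee [546.  321.3 170.3] q [ 0.65 -0.42 -0.62  0.62 -0.27  0.27] F [-0.5 -1.  -1.9] M [-0.22  0.85  0.03] open 58.1 grip 65.7
```

```bash
sed -i 's/.round(1)$//; s/\[:,0,::-1\].round(1)/[:,0,::-1]/' h.py; cat > run.py <<'E'
from fit import *
w=capture('wrist');a=capture('scene');b=capture('top')
mint=((50,30,25),(100,255,255));org=((3,120,60),(14,255,255))
obs={}
for nm,im,c,win in (('w',w,mint,(130,420,200,380)),('t',b,mint,(195,245,125,165))):
    obs[nm]=comps(im,*c,win);print(nm,obs[nm][0])
for nm,im,win in (('lw',w,(125,180,280,345)),('ls',a,(126,138,350,370)),('es',a,(105,140,362,385)),('et',b,(190,212,155,170))):
    obs[nm]=comps(im,*org,win)
gam=15.6
e=np.array([-.5,-.5,.5,.5])
def res(p):
    f=potpts([*p,gam]);r=[]
    r+=list((bb('wrist',f(wall))-obs['w'][0]-e)[[0,1,3]]*.7)
    r+=list((bb('wrist',f(lugm))-obs['lw'][0]-e)*.7)
    r+=list((bb('scene',f(ear))-obs['es'][0]-e)*2)
    r+=list((bb('top',f(ear))-obs['et'][0]-e)[[0,2,3]]*2)
    r+=list((bb('top',f(wall))-obs['t'][0]-e)*1)
    return np.array(r)
s=least_squares(res,[547,319,95,-29,0],loss='soft_l1',x_scale=[5,5,5,5,5],diff_step=1e-4);print('pot x y z yaw tilt',s.x.round(1));print(res(s.x).round(1).tolist())
q=manip.get_state();T=R.from_quat(q['tcp_rot']);f=potpts([*s.x,gam])
print('pot foot in tool',T.inv().apply(f([[0,0,0]])[0]-q['ee_pos']).round(1),'axis in tool',T.inv().apply(f([[0,0,1]])[0]-f([[0,0,0]])[0]).round(3),'tcp',q['ee_pos'].round(1))
E
python3 run.py
```

```text
w [176. 206. 337. 351.]
t [207. 137. 232. 162.]
pot x y z yaw tilt [549.  322.2 113.7 -28.5  -9.4]
[-6.2, 0.2, -0.1, -0.4, 0.5, 1.2, -0.2, -2.1, -0.6, -0.3, 0.2, -3.4, -0.7, 0.9, -0.7, -0.7, 0.6, 6.1]
pot foot in tool [37.6  0.2 41.9] axis in tool [-0.585 -0.006 -0.811] tcp [545.9 321.5 169.9]
```

```bash
python3 - <<'E'
import re
t=open('run.py').read()
t=t.replace("obs['w'][0]-e)[[0,1,3]]*.7","obs['w'][0]-e)*.7").replace("    r+=list((bb('top',f(wall))-obs['t'][0]-e)*1)","    r+=list((bb('top',f(wall))-obs['t'][0]-e)[:3]*1)\n    r+=[bb('scene',f(wall))[0]-89.5]\n    r+=list((bb('scene',f(lugp))-obs['ls'][0]-e)[1:])")
t+='''
for tl in (0,-4,-8):
    g=lambda p:res([*p,tl]); k=least_squares(g,s.x[:4],loss='soft_l1',diff_step=1e-4);print(tl,k.x.round(1),round(k.cost,1),g(k.x).round(1).tolist())
hsv=cv2.cvtColor(w,cv2.COLOR_RGB2HSV)
print([(r,hsv[r,275].tolist()) for r in range(150,182,3)],[(r,hsv[r,275].tolist()) for r in range(326,345,2)])
'''
open('run.py','w').write(t)
E
python3 run.py
```

```text
w [176. 206. 337. 351.]
t [207. 137. 233. 162.]
pot x y z yaw tilt [543.2 320.6 115.4 -28.1  -4.7]
[-4.3, -0.5, 2.6, -0.2, -1.9, 0.6, 0.3, 0.8, -2.3, -2.5, 0.4, 1.0, -4.0, -0.1, 1.4, -0.2, -1.0, -0.7, 0.3, 1.2, 0.8, 1.3]
pot foot in tool [40.5 -0.  36.4] axis in tool [-0.649 -0.006 -0.761] tcp [545.8 321.7 169.8]
0 [539.2 319.4 117.  -26.6] 18.2 [-0.9, -0.1, 2.1, -0.7, -2.2, 0.4, 0.2, 1.3, -1.9, -2.4, 1.5, 4.1, -6.2, 0.0, 0.8, -1.4, -1.5, -0.3, -0.5, -0.3, 0.3, 0.1]
-4 [542.5 320.3 115.7 -28. ] 16.9 [-3.8, -0.5, 2.7, -0.2, -2.0, 0.6, 0.3, 0.9, -2.3, -2.6, 0.5, 1.3, -4.3, -0.0, 1.4, -0.4, -1.1, -0.8, 0.1, 0.9, 0.7, 1.0]
-8 [546.9 321.7 113.8 -28.3] 17.7 [-6.3, -0.1, 1.9, 0.0, -1.5, 0.5, 0.4, 0.1, -2.1, -1.5, -0.0, 0.1, -3.2, -0.5, 1.1, -0.0, -0.8, -0.3, 1.1, 2.6, 1.4, 2.5]
[(150, [13, 36, 162]), (153, [13, 36, 163]), (156, [15, 35, 161]), (159, [14, 35, 161]), (162, [12, 35, 162]), (165, [13, 36, 162]), (168, [14, 36, 161]), (171, [13, 36, 162]), (174, [21, 29, 150]), (177, [59, 37, 138]), (180, [59, 37, 137])] [(326, [59, 39, 136]), (328, [60, 38, 135]), (330, [59, 38, 136]), (332, [57, 39, 137]), (334, [60, 37, 139]), (336, [60, 36, 143]), (338, [47, 39, 165]), (340, [18, 78, 177]), (342, [16, 104, 174]), (344, [16, 106, 178])]
```

```bash
cat >> h.py <<'E'
def goto(pot,z,gam,fwd=7.3,up=52.8,al=45,label=''):
    """plan so that pot underside centre is at pot(x,y),z with tool yaw gam"""
    g=np.radians(gam);plan([pot[0]+fwd*np.cos(g),pot[1]+fwd*np.sin(g),z+up],tool(gam,al),label)
def potnow(fwd=7.3,up=52.8):
    s=manip.get_state();m=R.from_quat(s['tcp_rot']).as_matrix();g=np.arctan2(-m[0,1],m[1,1])
    print('pot est',(s['ee_pos']-[fwd*np.cos(g),fwd*np.sin(g),up]).round(1),'gam',np.degrees(g).round(1),'al',np.degrees(np.arcsin(-m[2,2])).round(1),'ytilt',np.degrees(m[2,1]).round(1))
E
python3 - <<'E'
from h import *
potnow();goto((548,318.5),52,14.6)
E
```

```text
pot est [538.8 319.7 117. ] gam 15.5 al 44.8 ytilt -0.4
 shift m [0.0401, -0.0033, 0.0519] rot deg [0.4, 0.2, 0.9] |d| 66.0 |r| 1.0
```

>>> arm_command([
  [0.04,0.013,-0.003,0.017,0.4,0.2,0.9],
  [0.04,0.026,-0.003,0.034,0.4,0.2,0.9],
  [0.04,0.04,-0.003,0.052,0.4,0.2,0.9],
  [0.04,0.04,-0.003,0.052,0.4,0.2,0.9],
])

```text
t: 13.18
ee_pos: [554.1, 320.0, 102.0]
tcp_rot: [-0.118, 0.917, 0.048, 0.378]
contact_force: [0.3, -1.0, -2.2]
opening: 0.681
grip_force: 65.7
```

```bash
python3 - <<'E'
from h import *
st();potnow()
w=capture('wrist');a=capture('scene')
save(np.hstack([cv2.resize(w[:260,120:420],(460,400),interpolation=cv2.INTER_CUBIC),cv2.resize(a[95:185,315:390],(333,400),interpolation=cv2.INTER_CUBIC)]),'d2.png')
for c,im,win in (('wrist',w,(0,420,0,560)),('scene',a,(95,185,315,400))):
  r0,r1,c0,c1=win;m=cv2.inRange(cv2.cvtColor(im,cv2.COLOR_RGB2HSV)[r0:r1,c0:c1],(3,120,60),(14,255,255));n,l,q,ce=cv2.connectedComponentsWithStats(m)
  print(c,[((ce[i][::-1]+[r0,c0]).round(1).tolist(),(q[i]+[c0,r0,0,0,0]).tolist()) for i in range(1,n) if q[i,4]>9])
E
```

```text
t 13.175 ee [554.1 320.  102. ] q [ 0.64 -0.36 -0.71  0.48 -0.27  0.28] F [ 0.3 -1.  -2.2] M [-0.18  0.82 -0.01] open 58.2 grip 65.7
pot est [547.1 318.2  49.2] gam 14.6 al 45.2 ytilt -0.1
wrist [([114.2, 339.2], [327, 105, 26, 19, 275]), ([153.0, 315.1], [300, 136, 32, 35, 780]), ([179.3, 232.3], [228, 176, 8, 8, 46]), ([206.1, 93.8], [80, 183, 31, 36, 200]), ([290.0, 409.0], [406, 277, 6, 24, 52]), ([327.6, 204.7], [203, 324, 4, 7, 20])]
scene [([144.1, 368.1], [362, 133, 14, 23, 199]), ([154.6, 359.5], [357, 152, 6, 6, 30]), ([163.0, 361.3], [359, 162, 5, 3, 13])]
```

View pics/d2.png

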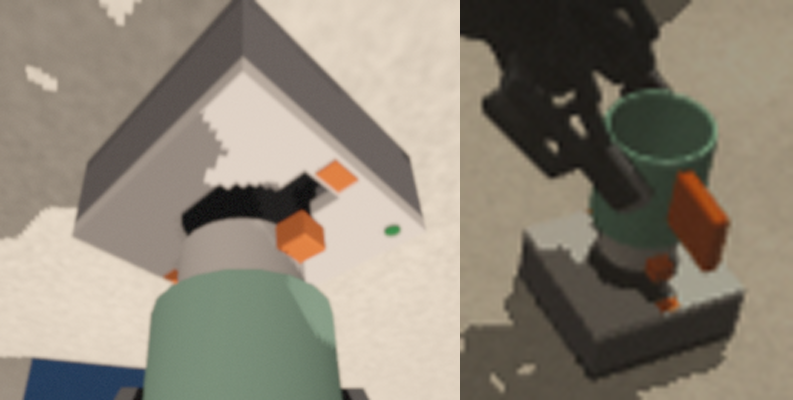

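```bash
python3 - <<'E'
from fit import *
q=manip.get_state()
n=np.array([np.cos(np.radians(-29.3)),np.sin(np.radians(-29.3))])
mw=onz('wrist',(114.2,339.2),38);ms=onz('scene',(163.0,361.3),38);mw2=onz('wrist',(179.3,232.3),38)
print('near mark wrist',mw,'centre if r=40',mw[:2]+40*n,' far mark (part hid)',mw2,'scene far? mark',ms,)
for c in [(547.1,318.2),(545.6,318.2),(547.1,319.7),(548.6,318.2)]:
  for yaw in (-29,-27):
    f=potpts([*c,49.2,yaw,0,14.6])
    print(c,yaw,'wrist lug model-obs',(bb('wrist',f(lugm))-[135.5,299.5,170.5,331.5]).round(1),'scene lug',(bb('scene',f(lugp))-[151.5,356.5,157.5,362.5]).round(1),'ear',(bb('scene',f(ear))-[132.5,361.5,155.5,375.5]).round(1))
E
```

```text
near mark wrist [516.16092974 341.59089226  38.        ] centre if r=40 [551.04370064 322.01559419]  far mark (part hid) [588.46165968 298.04722223  38.        ] scene far? mark [583.75219003 301.41865733  38.        ]
(547.1, 318.2) -29 wrist lug model-obs [-8.6  0.5 -6.9  1.6] scene lug [ 0.2 -1.3  1.1 -0.4] ear [-0.  -1.7  1.3 -0.1]
(547.1, 318.2) -27 wrist lug model-obs [-9.5 -0.9 -7.7  0.4] scene lug [ 0. -1.  1. -0.] ear [-0.2 -1.3  1.   0.8]
(545.6, 318.2) -29 wrist lug model-obs [-10.8   1.4  -8.6   2.8] scene lug [-0.1 -1.9  0.8 -0.9] ear [-0.3 -2.3  1.  -0.7]
(545.6, 318.2) -27 wrist lug model-obs [-11.7   0.   -9.4   1.7] scene lug [-0.2 -1.5  0.7 -0.6] ear [-0.5 -1.9  0.7  0.2]
(547.1, 319.7) -29 wrist lug model-obs [-8.1  3.4 -6.4  4.5] scene lug [-0.2 -1.   0.7 -0.1] ear [-0.4 -1.4  0.9  0.2]
(547.1, 319.7) -27 wrist lug model-obs [-9.   2.  -7.2  3.4] scene lug [-0.3 -0.7  0.6  0.3] ear [-0.5 -1.   0.7  1.1]
(548.6, 318.2) -29 wrist lug model-obs [-6.5 -0.5 -5.1  0.3] scene lug [ 0.4 -0.8  1.3  0.1] ear [ 0.3 -1.2  1.6  0.4]
(548.6, 318.2) -27 wrist lug model-obs [-7.4 -1.8 -5.9 -0.8] scene lug [ 0.3 -0.5  1.3  0.5] ear [ 0.1 -0.8  1.3  1.4]
```

>>> arm_command([
  [0.04,0.003,0.001,0.003,0,0,0],
  [0.04,0.006,0.001,0.006,0,0,0],
  [0.04,0.009,0.001,0.009,0,0,0],
  [0.04,0.0115,0.001,0.0115,0,0,0],
  [0.04,0.0115,0.001,0.0115,0,0,0],
])

```text
t: 13.9
ee_pos: [554.6, 321.6, 87.8]
tcp_rot: [-0.118, 0.917, 0.048, 0.379]
contact_force: [-0.1, -0.5, -1.8]
opening: 0.678
grip_force: 65.7
```

```bash
python3 - <<'E'
from h import *
st();potnow()
E
```

```text
t 13.9 ee [554.6 321.6  87.8] q [ 0.65 -0.35 -0.73  0.44 -0.27  0.28] F [-0.1 -0.5 -1.8] M [-0.27  0.87 -0.  ] open 57.9 grip 65.7
pot est [547.5 319.7  35. ] gam 14.6 al 45.1 ytilt -0.0
```

>>> arm_command([
  [0.04,0.002,0,0.002,0,0,0],
  [0.04,0.004,0,0.004,0,0,0],
  [0.04,0.0065,0,0.0065,0,0,0],
  [0.04,0.0065,0,0.0065,0,0,0],
])

```text
t: 14.4
ee_pos: [555.1, 321.8, 79.8]
tcp_rot: [-0.117, 0.916, 0.049, 0.38]
contact_force: [-0.8, -1.0, 2.4]
opening: 0.678
grip_force: 66.1
```

```bash
python3 - <<'E'
from h import *
st();potnow()
E
```

```text
t 14.4 ee [555.1 321.8  79.8] q [ 0.65 -0.34 -0.74  0.42 -0.27  0.28] F [-0.8 -1.   2.4] M [-0.16  0.46 -0.07] open 57.9 grip 66.1
pot est [548.1 320.   27. ] gam 14.6 al 45.0 ytilt 0.0
```

>>> arm_command([
  [0.04,0.002,0,0.002,0,0,0],
  [0.04,0.004,0,0.004,0,0,0],
  [0.04,0.006,0,0.006,0,0,0],
  [0.04,0.0075,0,0.0075,0,0,0],
  [0.04,0.0075,0,0.0075,0,0,0],
])

```text
t: 15.02
ee_pos: [555.8, 322.2, 70.6]
tcp_rot: [-0.117, 0.916, 0.049, 0.381]
contact_force: [-3.1, -3.1, 10.2]
opening: 0.679
grip_force: 66.7
```

```bash
python3 - <<'E'
from h import *
st();potnow()
E
```

```text
t 15.025 ee [555.8 322.2  70.6] q [ 0.65 -0.33 -0.75  0.4  -0.27  0.28] F [-3.1 -3.1 10.2] M [-0.23 -0.14 -0.27] open 58.0 grip 66.7
pot est [548.7 320.3  17.8] gam 14.6 al 44.8 ytilt 0.0
```

```bash
cat >> h.py <<'E'
def twist(degs,corr=(0,0,0),fwd=7.3,al=45):
    s=manip.get_state();R0=R.from_quat(s['tcp_rot']);m=R0.as_matrix();g=np.arctan2(-m[0,1],m[1,1]);v=np.array([fwd*np.cos(g),fwd*np.sin(g),0])
    for i,d in enumerate(degs):
        Z=R.from_euler('z',d,degrees=True);dp=Z.apply(v)-v+np.array(corr,float)*(i+1)/len(degs)
        print([0.04]+(R0.inv().apply(dp)/1000).round(4).tolist()+np.degrees((R0.inv()*Z*R0).as_rotvec()).round(1).tolist())
E
python3 - <<'E'
from h import *
twist([-8,-16,-24,-32,-40],(-1,-1,0))
E
```

```text
[0.04, 0.0002, -0.0012, -0.0002, 5.7, -0.0, 5.6]
[0.04, 0.0005, -0.0023, -0.0005, 11.3, -0.0, 11.3]
[0.04, 0.001, -0.0034, -0.001, 17.0, -0.0, 16.9]
[0.04, 0.0015, -0.0044, -0.0015, 22.7, -0.0, 22.6]
[0.04, 0.0021, -0.0054, -0.0021, 28.4, -0.0, 28.2]
```

>>> arm_command([
  [0.04,0.0002,-0.0012,-0.0002,5.7,0,5.6],
  [0.04,0.0005,-0.0023,-0.0005,11.3,0,11.3],
  [0.04,0.001,-0.0034,-0.001,17,0,16.9],
  [0.04,0.001,-0.0034,-0.001,17,0,16.9],
])

```text
t: 15.52
ee_pos: [555.2, 319.0, 70.2]
tcp_rot: [0.076, 0.92, -0.033, 0.383]
contact_force: [-2.0, -3.4, 10.6]
opening: 0.681
grip_force: 66.8
```

```bash
python3 - <<'E'
from h import *
st();potnow();twist([-8,-16,-24,-24])
E
```

```text
t 15.525 ee [555.2 319.   70.2] q [ 0.78 -0.14 -0.57  0.62 -0.61  0.77] F [-2.  -3.4 10.6] M [-0.56 -0.6  -0.35] open 58.1 grip 66.8
pot est [548.  320.2  17.4] gam -9.5 al 44.8 ytilt -0.1
[0.04, 0.0001, -0.001, -0.0, 5.7, 0.0, 5.6]
[0.04, 0.0002, -0.002, -0.0002, 11.3, 0.0, 11.3]
[0.04, 0.0004, -0.003, -0.0004, 17.0, 0.0, 16.9]
[0.04, 0.0004, -0.003, -0.0004, 17.0, 0.0, 16.9]
```

>>> arm_command([
  [0.04,0.0001,-0.0015,0,5.7,0,5.6],
  [0.04,0.0002,-0.003,-0.0002,11.3,0,11.3],
  [0.04,0.0004,-0.004,-0.0004,17,0,16.9],
  [0.04,0.0004,-0.004,-0.0004,17,0,16.9],
])

```text
t: 16.02
ee_pos: [553.6, 315.1, 68.9]
tcp_rot: [0.265, 0.885, -0.112, 0.367]
contact_force: [-5.5, -0.9, 10.9]
opening: 0.678
grip_force: 67.2
```

```bash
python3 - <<'E'
from h import *
st();potnow();twist([-8,-16,-24,-24])
E
```

```text
t 16.025 ee [553.6 315.1  68.9] q [ 0.84  0.14 -0.24  1.04 -0.78  1.36] F [-5.5 -0.9 10.9] M [-0.64 -0.02 -0.38] open 57.9 grip 67.2
pot est [547.5 319.1  16.1] gam -33.4 al 44.9 ytilt -0.2
[0.04, 0.0001, -0.001, -0.0, 5.7, 0.0, 5.6]
[0.04, 0.0002, -0.002, -0.0002, 11.3, 0.1, 11.3]
[0.04, 0.0005, -0.003, -0.0004, 17.0, 0.1, 16.9]
[0.04, 0.0005, -0.003, -0.0004, 17.0, 0.1, 16.9]
```

>>> arm_command([
  [0.04,-0.0002,-0.001,-0.0003,5.7,0,5.6],
  [0.04,-0.0001,-0.002,-0.0005,11.3,0,11.3],
  [0.04,0.0001,-0.003,-0.0008,17,0,16.9],
  [0.04,0.0001,-0.003,-0.0008,17,0,16.9],
])

```text
t: 16.52
ee_pos: [550.6, 312.1, 68.2]
tcp_rot: [0.442, 0.811, -0.188, 0.335]
contact_force: [-9.5, -0.7, 11.5]
opening: 0.679
grip_force: 64.7
```

```bash
python3 - <<'E'
from h import *
st();potnow();twist([-7,-14,-21,-21])
E
```

```text
t 16.525 ee [550.6 312.1  68.2] q [ 0.83  0.47  0.15  1.51 -0.75  1.93] F [-9.5 -0.7 11.5] M [-0.98  1.21 -1.03] open 58.0 grip 64.7
pot est [546.7 318.3  15.4] gam -57.4 al 44.8 ytilt -0.5
[0.04, 0.0, -0.0009, -0.0, 5.0, 0.1, 4.9]
[0.04, 0.0002, -0.0018, -0.0001, 9.9, 0.1, 9.9]
[0.04, 0.0004, -0.0026, -0.0003, 14.9, 0.2, 14.8]
[0.04, 0.0004, -0.0026, -0.0003, 14.9, 0.2, 14.8]
```

>>> arm_command([
  [0.04,-0.0002,-0.0013,-0.0005,5,0,4.9],
  [0.04,-0.0002,-0.0024,-0.0009,9.9,0.1,9.9],
  [0.04,0,-0.0034,-0.0014,14.9,0.2,14.8],
  [0.04,0,-0.0034,-0.0014,14.9,0.2,14.8],
])

```text
t: 17.02
ee_pos: [547.2, 311.2, 69.6]
tcp_rot: [0.583, 0.717, -0.245, 0.295]
contact_force: [-6.0, 2.4, 9.7]
opening: 0.682
grip_force: 64.1
```

```bash
python3 - <<'E'
from h import *
st();potnow();a=capture('scene');b=capture('top');w=capture('wrist')
save(np.vstack([np.hstack([a[90:190,300:420],b[170:270,110:230]]).repeat(2,0).repeat(2,1),cv2.resize(w,(480,360))]),'e.png')
for c in('scene','top'):
  for th in ['pac_yellow','pac_blue']:
    print(c,th,[(np.round(d['pixel'],1).tolist(),round(d['confidence'],2),onz(c,d['pixel'],15).round().tolist()) for d in find_in(c,th)][:2])
E
```

```text
t 17.025 ee [547.2 311.2  69.6] q [ 0.79  0.72  0.49  1.86 -0.63  2.32] F [-6.   2.4  9.7] M [-0.49  0.96 -0.59] open 58.3 grip 64.1
pot est [545.8 318.3  16.8] gam -78.4 al 45.0 ytilt -0.4
scene pac_yellow [([225.1, 254.6], 0.62, [492.0, 5.0, 15.0]), ([141.0, 349.8], 0.43, [507.0, 374.0, 15.0])]
scene pac_blue [([250.9, 265.9], 0.54, [556.0, -30.0, 15.0])]
top pac_yellow [([241.7, 289.8], 0.57, [490.0, 1.0, 15.0])]
top pac_blue [([240.1, 291.7], 0.63, [494.0, -4.0, 15.0]), ([158.7, 330.2], 0.44, [712.0, -111.0, 15.0])]
```

View pics/e.png

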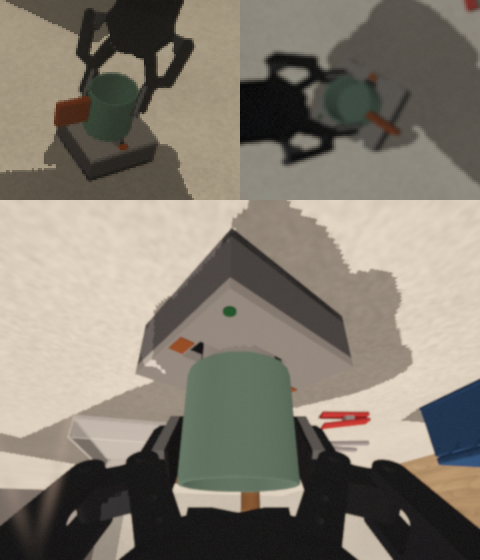

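The pot stands upright in the base, with its handle turned about 93° clockwise. It is gripped and pressed at about 11 N, and both pacifiers are in the tray. I let it settle, check the state once more and hand in.

>>> arm_command([
  [0.04,0,-0.0003,0,1,0,1],
  [0.04,0,-0.0003,0,1,0,1],
  [0.04,0,-0.0003,0,1,0,1],
  [0.04,0,-0.0003,0,1,0,1],
])

```text
t: 17.88
ee_pos: [546.9, 311.2, 70.8]
tcp_rot: [0.591, 0.71, -0.247, 0.293]
contact_force: [-4.4, 1.5, 9.2]
opening: 0.679
grip_force: 64.0
```

```bash
python3 - <<'E'
from h import *
s=st();potnow()
if s['contact_force'][2]>6 and s['grip_force']>40: print(ticket.job_done())
E
```

```text
t 17.875 ee [546.9 311.2  70.8] q [ 0.78  0.73  0.51  1.87 -0.62  2.34] F [-4.4  1.5  9.2] M [-0.38  0.63 -0.21] open 58.0 grip 64.0
pot est [545.5 318.4  18. ] gam -79.7 al 45.0 ytilt -0.3
the job is handed in; nothing more can be done
None
```

I handed the job in at 17.9 s: both pacifiers are in the tray, and the pot is upright in the drying base, pushed down, turned about 94° clockwise by the arm's own reading and still gripped. The joint values and the judge's verdict were not shown to me. I kept clear of the bowl, tongs and clip but did not re-measure them at the end.

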